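# Idle the spindle sander and hold its sticking guard gate ajar

### The job

On the spindle sander, first turn the speed dial until the white line on its grip points at the red mark. Then free the guard gate: its barrel bolt sags and its nose is caught behind the bent-up lip of the keeper, so lift the bolt by its red knob and draw it back over the lip, out of the keeper, without forcing it against the metal. Pull the self-closing gate towards the robot until it stands ajar by about a hand's width (100 mm at its free edge) and finish while still holding it there, with the dial left on its mark and the glue bottle, sanding block and tin left where they are.

Things in the scene. Friction and masses are not known exactly. Their poses are not given: they have to be found in the camera images.
- guard: Fixed bay of a spindle sander: grey base 275 x 420 x 30 mm, yellow posts, clear sides, open top, nothing over 200 mm high. Origin on the table under the middle of the shut gate's front face; x points into the machine (away from the robot), y left along the gate towards the hinge, z up. Place and yaw vary. The hinge line is at its y = +0.15, the latch post and keeper at y = -0.17.
- keeper: The bent steel keeper, a channel on the front of the latch post, open at its top and towards the gate. Frame as guard, same origin. Centred at x = -0.020; two cheeks from y = -0.150 to -0.186, up to z = 0.200; across it at y = -0.154 a bent-up lip whose top is at z = 0.1555.
- gate (a joint): Hinge of the yellow gate (295 mm from hinge line to free edge, top 190 mm above the table), rad: 0 = shut, grows as the free edge swings towards the robot, clockwise seen from above; up to 1.2. 0.34 is 100 mm ajar. A spring closes it: about 3 N at the bolt knob when shut, 5 N at 0.3. It cannot open until the bolt is out of the keeper.
- gate_hinge (a point): Point on the gate's vertical hinge line, 225 mm above the table.
- barrel (a joint): Tilt of the loose barrel carrying the bolt on the gate's front, rad: 0 = sagging at rest, grows as the bolt is lifted, stop at 0.15. It pivots on a screw 130 mm from the bolt knob, on the hinge side. Lifting takes about 3 N at the knob; it falls back when let go. The nose clears the lip once the knob is raised 7 mm; 12 mm is comfortable; the stop comes at 19 mm.
- bolt (a joint): Draw of the steel bolt (10 mm rod, nose block 16 x 16 x 24 mm at its free end), m: 0 = home in the keeper, grows as it is drawn along the gate towards the hinge side (guard +y), stop at 0.050. Takes 1.5 to 3 N and stays where it is left. Out of the keeper from 0.030; about 0.043 is good. It will not draw while the nose is behind the lip.
- bolt_knob (a point): Centre of the bolt's red upright cylindrical knob, 24 mm in diameter, 42 mm tall, on a 12 mm stem; at the start about 226 mm above the table and 20 mm in front of the gate's face. Its lower end is about 15 mm above the gate's top, so it is free all round and can be pinched from above in any direction.
- dial (a joint): Angle of the speed dial on the grey control box, rad: 0 = the white line points at the red mark, grows counter-clockwise seen from above; it starts off the mark on the positive side, so turn it clockwise. Stops at -1.2 and 2.6; stays where it is left (friction about 0.05 N m).
- dial_grip (a point): Point on the dial's vertical axis, 90 mm above the table, in the middle of its black bar grip: 60 mm long, 16 mm thick, from 68 to 100 mm above the table, on a disc 68 mm in diameter. This frame turns with the dial: x runs along the bar, the white line pointing to -x.
- dial_mark (a point): The red mark on top of the control box (120 x 120 x 60 mm, fixed to the table, yaw varies), 48 mm from the dial's axis, 60 mm above the table. Its frame is the box's, the mark lying on the -x side of the axis, so at dial value 0 the bar runs along this x axis.
- glue_mid (a point): Middle of the white glue bottle with blue label and red cap, 56 mm in diameter, 150 mm tall, standing loose. To be left alone.
- sander_mid (a point): Middle of the loose cork sanding block, 100 x 60 x 30 mm. To be left alone.
- tin_mid (a point): Middle of the steel tin with a green label, 70 mm in diameter, 90 mm tall, standing loose. To be left alone.
Mind the look-alikes: they are no part of the job. Of the things that look like the part that bears dial, the smaller one is meant.

How it is judged:
By the outcome, as a careful person would: the job done as asked, in the order asked, and still so for the second after the job is handed in, while the arm keeps its last pose, push and grip.
It also fails if it takes over 45 s, if anything falls off the work surface, if the arm or the gripper's body presses on something with over 40 N, if the wrist force passes 120 N, or if a joint passes its speed limit or range.

### The arm

A 6-joint arm with a two-finger parallel gripper is mounted at the origin on the work surface. World frame = base frame: x ahead of the robot, y to its left, z up, the work surface at z = 0. Lengths are in mm, angles in rad, forces in N, time in s.
With the tool pointing down it reaches from about 400 to 925 mm from the base axis. Payload 12.5 kg.
Tool frame: the origin (TCP) lies at the very end of the fingers, on their centre line; the grasp point (between the pads) lies 19 mm behind it; z points along the fingers, y is the line along which they close (so a half turn about z gives the same grasp; the last joint's range is limited). The gripper opens to 95 mm and grips with 3 to 60 N. Pads are 20 mm wide; open, the fingers measure 119 mm over their backs; the gripper's body (75 mm by 180 mm) begins 59 mm behind the grasp point.
Start: joints at [-1.44, 0.491, 1.559, -0, 1.092, -0.106], TCP at [146.643, -607.571, 214.661] pointing down, gripper open.
Joint ranges: [-3.1, 3.1], [-0.84, 2.19], [0.05, 2.79], [-1.13, 4.28], [0.06, 2.93], [-2.69, 2.69]. Speed limits (rad/s): [2.22, 2.22, 2.79, 3.14, 3.14, 3.14].

### API

Orientations are given as [roll, pitch, yaw] about the fixed x, y, z axes, in that order (R = Rz(yaw) Ry(pitch) Rx(roll)).
In Python, from cell import state, imaging, env, spot_in, mark_of gives the robot as it stands. The module is installed in compiled form; this text tells all that it offers.
- The arm moves only by the tool step_arm, never from a script. Its argument "increments" is a list of rows, each an object with "slide": the shift along the tool's x, y, z in m, a list of three; "roll": the turn about the tool's z in rad. A call has 1 to 5 rows; each row is the pose to reach, as a shift and turn from the pose commanded when the call began, along the tool's axes at that moment; what a row does not reach only later rows make up. A row lasts 1/8 s, in which the tool goes at most 62.5 mm and 10.7 degrees, less where a joint would pass 70% of its speed; a pose out of reach is approached as far as the arm can. A call with a gripper value outside its range is refused whole. "fingers" is the opening, from 0 (shut) to 1 (fully open), set as the call begins (left out, the last holds). The fingers move at their own pace and stop on an object; the grip force is fixed at half the most. Time passes only in rows, so rows that repeat a pose let the fingers close. It gives the time, the measured TCP pose, the force, the opening and the grip force at its end, in the units of the state.
- state(): the state, without advancing time (a new reading comes with each control period).
- imaging.read_camera(name): name is "scene" or "top"; returns a dict with "color" (384x512x3 uint8, red, green, blue), "z_map" (384x512 float32, mm along the optical axis (not along the pixel's ray), 0 where there is no reading), "intrinsics" (3x3 intrinsics, pixels), "camera_from_world" (4x4, takes a point from world to camera coordinates). Camera axes: x right, y up, looking along -z (the intrinsics and any distortion apply to the point x, -y, -z); pixel columns grow to the right and rows downward; lengths in mm; the calibration is good to about 2 mm. A picture is of the moment at which its call begins.
- env.job_done(): hands the job in; it is judged then, once.
Trained networks look in the newest picture that a camera, given by its name, has taken for a name from the list of things; names that differ only in an ending like _2 or _b are one class to them, and where a whole thing is asked for, a point or a joint stands for the part that bears it (a point fixed in the world has none). Each returns a list of dicts, best first, with "confidence" (0 to 1); they miss things now and then, are a little off and sometimes report something else, mostly with a low value. They report only what shows in the picture. A call takes as long as a camera call. They do not tell look-alikes from the thing itself.
- spot_in(camera, target): "bbox" ([left, top, right, bottom] in pixels, round what is visible of it).
- mark_of(camera, target): "uv" ([column, row] in pixels: a listed point, or the origin of a listed thing).
The state is a dict: "t": time; "joints": joint angles; "qvel": joint speeds; "tau": joint torques, N m; "eef_pos": TCP position; "tcp_rot": TCP orientation; "ft_force": force on the tool from outside, world axes, zero at the start; "moment": the same for the moment, N m; "opening": opening from 0.0 (shut) to 1.0 (fully open); "grip_force": force on a finger pad.
Only numpy, scipy, OpenCV 4.12 (cv2) and the standard library are available. Lean on these libraries where they do the work, as an engineer would, in place of code of your own. Each camera call takes 0.05 s, during which the arm holds its last target. There are 200 camera calls.

## Working session

There is one attempt and no reset: what is moved stays moved. The work goes in short steps, Python scripts to look and compute and a tool call to move; the robot and the scene stay as the last step left them, time stands still between calls to the robot, and variables do not carry over. Pictures are saved under pics/ and viewed, at most 10 in all, crops included, and the job is handed in when it is done.

Besides the shell and the picture viewer there is one more tool, called after "Call:" in YAML: its name, and indented under it one key for each argument. step_arm: Moves the arm, as the interface text tells. Its arguments: {"type":"object","properties":{"increments":{"type":"array"},"fingers":{"type":"number"}},"required":["increments"]}

```bash
mkdir -p pics
cat > h.py <<'E'
import numpy as np, cv2
from cell import state, imaging, env, spot_in, mark_of
def ray(c,uv):
    K=c["intrinsics"];T=np.array(c["camera_from_world"])
    d=np.linalg.inv(K)@[uv[0],uv[1],1]; d=np.array([d[0],-d[1],-d[2]])
    R=T[:3,:3]; return -R.T@T[:3,3], R.T@d
def atz(c,uv,z):
    o,d=ray(c,uv); return o+d*(z-o[2])/d[2]
def atdepth(c,uv):
    o,d=ray(c,uv); z=c["z_map"][int(round(uv[1])),int(round(uv[0]))]; return o+d*z
def proj(c,p):
    T=np.array(c["camera_from_world"]);q=T[:3,:3]@np.array(p)+T[:3,3]; v=c["intrinsics"]@[q[0],-q[1],-q[2]]; return v[:2]/v[2]
E
python3 - <<'E'
from h import *
Z={'gate_hinge':225,'bolt_knob':226,'dial_grip':90,'dial_mark':60,'glue_mid':75,'sander_mid':15,'tin_mid':45,'guard':0}
ims=[]
for n in ('scene','top'):
    c=imaging.read_camera(n); ims.append(c['color'])
    print(n, ray(c,(256,192))[0].round())
    for k,z in Z.items():
        for m in mark_of(n,k)[:3]:
            print(k,np.round(m['uv'],1),round(m['confidence'],2),atz(c,m['uv'],z).round(1))
    for m in spot_in(n,'dial')[:3]: print('dialbox',np.round(m['bbox']),m['confidence'])
for n,i in zip(('scene','top'),ims): cv2.imwrite(f'pics/{n}0.png',cv2.cvtColor(cv2.resize(i,(800,600)),cv2.COLOR_RGB2BGR))
s=state();print(s['eef_pos'],s['tcp_rot'])
E
```

```text
scene [1170.   99. 1035.]
gate_hinge [345.7 239. ] 0.57 [604.9 237.6 225. ]
bolt_knob [248.2 220.4] 0.73 [591.8   3.1 226. ]
dial_grip [140.4 128.9] 0.97 [ 178.2 -440.5   90. ]
dial_grip [153.7 192.5] 0.59 [ 441.8 -307.7   90. ]
dial_mark [162.9 192.6] 0.57 [ 414.2 -292.7   60. ]
dial_mark [344.1 238.4] 0.5 [488.6 261.3  60. ]
dial_mark [135.5 254.4] 0.49 [ 638.8 -300.9   60. ]
glue_mid [375.6 205.1] 0.77 [364.1 348.4  75. ]
sander_mid [133.7 257. ] 0.65 [ 623.4 -321.5   15. ]
tin_mid [252.2 207. ] 0.78 [410.9 -14.8  45. ]
guard [275.2 273.8] 0.95 [599.9  82.5   0. ]
guard [343.7 237.5] 0.24 [443.7 270.    0. ]
guard [154.  190.4] 0.22 [ 363.7 -348.3    0. ]
dialbox [148. 182. 168. 210.] 0.85
dialbox [129. 121. 161. 147.] 0.67
dialbox [113. 235. 156. 276.] 0.39
top [ 118.  -21. 1636.]
gate_hinge [171.7 147.1] 0.71 [607.9 233.9 225. ]
bolt_knob [244.6 149.4] 0.83 [594.8  11.3 226. ]
dial_grip [341.8 206.6] 0.6 [ 438.4 -297.4   90. ]
dial_grip [340.  220.1] 0.19 [ 394.2 -288.9   90. ]
dial_mark [338.7 223.2] 0.95 [ 389.3 -289.2   60. ]
glue_mid [144.6 235.3] 0.54 [361.4 343.3  75. ]
sander_mid [338.4 220.5] 0.75 [ 406.3 -296.4   15. ]
sander_mid [341.6 160.2] 0.57 [ 618.7 -320.5   15. ]
tin_mid [257.8 219.5] 0.82 [410.5 -24.3  45. ]
guard [224.7 167. ] 0.88 [608.2  87.3   0. ]
dialbox [335. 198. 353. 213.] 0.62
dialbox [183. 144. 276. 161.] 0.44
[ 146.63163784 -607.56760301  214.6700412 ] [3.14148855e+00 2.69150444e-06 2.36766342e-01]
```

View pics/scene0.png

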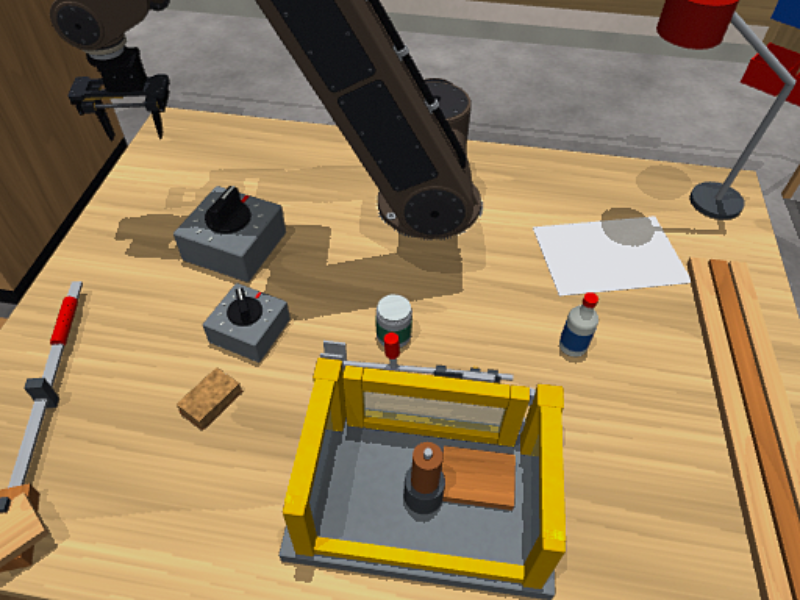

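View pics/top0.png

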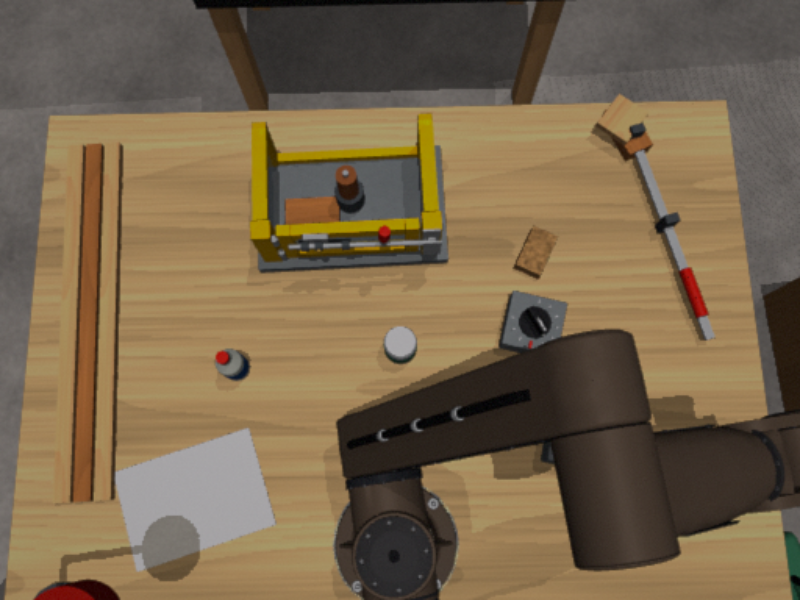

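The scene view shows two control boxes. One is large, at scene (230,228) in the 800 px view. The other is smaller, at scene (245,320) and top (535,322). The description wants the smaller one, near the cork block. The guard is at scene (430,470), with its red knob at (391,345). I'll confirm the dial in an enlarged crop.

Run:
```python
from h import *
t=imaging.read_camera('top');s=imaging.read_camera('scene')
a=cv2.resize(s['color'][170:240,110:200],(400,311),interpolation=cv2.INTER_CUBIC)
b=cv2.resize(t['color'][178:232,310:380],(400,309),interpolation=cv2.INTER_CUBIC)[:309]
a2=cv2.resize(s['color'][200:270,190:360],(800,329)[:2],interpolation=cv2.INTER_CUBIC)[:290]
cv2.imwrite('pics/crop.png',cv2.cvtColor(np.vstack([np.hstack([a[:309],b]),a2]),cv2.COLOR_RGB2BGR))
# red pixels: mark & knob
for n,c,lst in (('scene',s,[((110,170,200,240),60),((200,200,290,240),226)]),('top',t,[((320,190,370,232),60),((225,140,260,160),226)])):
    for (l,u,r,d),z in lst:
        im=c['color'][u:d,l:r].astype(int); m=(im[...,0]>110)&(im[...,1]<60)&(im[...,2]<60)
        v,uu=np.nonzero(m)
        if len(v): 
            uv=(uu.mean()+l,v.mean()+u); print(n,'red',len(v),np.round(uv,1),uu.min()+l,uu.max()+l,v.min()+u,v.max()+u,atz(c,uv,z).round(1))
# point clouds: box top (z~60), bar top z 100, front gate
for n,c in (('scene',s),('top',t)):
    v,u=np.mgrid[0:384,0:512]; d=c['z_map']; K=c['intrinsics'];T=np.array(c['camera_from_world'])
    P=np.stack([(u-K[0,2])/K[0,0]*d,-(v-K[1,2])/K[1,1]*d,-d],-1).reshape(-1,3)
    W=((P-T[:3,3])@T[:3,:3]); W=W[d.reshape(-1)>0]
    reg=(abs(W[:,0]-440)<110)&(abs(W[:,1]+300)<110)
    for lo,hi in ((52,66),(90,106)):
        q=W[reg&(W[:,2]>lo)&(W[:,2]<hi)][:,:2].astype(np.float32)
        if len(q)>5:
            print(n,lo,len(q),q.mean(0),cv2.minAreaRect(q), np.median(W[reg&(W[:,2]>lo)&(W[:,2]<hi)][:,2]))
            e,vv=np.linalg.eigh(np.cov(q.T)); print(' axis',np.degrees(np.arctan2(vv[1,1],vv[0,1])))
    for nm,x0,x1,y0,y1,z0,z1 in (('knob',560,630,-30,50,208,255),('gatetop',585,650,-60,230,183,196),('hi',560,660,-120,260,196,206)):
        q=W[(W[:,0]>x0)&(W[:,0]<x1)&(W[:,1]>y0)&(W[:,1]<y1)&(W[:,2]>z0)&(W[:,2]<z1)]
        if len(q)>5: print(n,nm,len(q),q.min(0).round(),q.max(0).round(),q.mean(0).round(1),cv2.minAreaRect(q[:,:2].astype(np.float32)))
```

```text
scene red 6 [165.  188.5] 164 166 187 190 [ 397.2 -291.3   60. ]
scene red 61 [250.  216.7] 246 254 213 229 [579.9   5.6 226. ]
top red 9 [339.2 219.8] 338 340 218 222 [ 400.7 -291.6   60. ]
top red 38 [245.8 147.7] 242 249 145 151 [600.1   7.7 226. ]
scene 52 951 [ 456.7424 -297.9908] ((446.81597900390625, -302.5282897949219), (122.5836410522461, 123.43519592285156), 75.64389038085938) 61.579714413889945
 axis 119.73825801398576
scene 90 98 [ 449.8605 -300.4928] ((446.1350402832031, -302.42950439453125), (62.58730697631836, 15.735739707946777), 27.449230194091797) 101.51050584469749
 axis -153.3897374808833
scene knob 149 [584.  -2. 209.] [607.  21. 252.] [599.5  10.  235.5] ((595.8644409179688, 8.035046577453613), (24.690025329589844, 20.6701717376709), 47.700836181640625)
scene gatetop 1378 [585. -60. 183.] [642. 227. 196.] [622.9  91.6 190.1] ((613.28173828125, 83.13704681396484), (52.118194580078125, 286.6358642578125), 2.055589437484741)
scene hi 360 [ 582. -105.  196.] [660. 258. 205.] [624.   22.6 197.8] ((626.03955078125, 77.36348724365234), (363.86541748046875, 78.156562805
[... 184 characters left out ...]
is 118.43581385568558
top 90 100 [ 444.9757  -302.71304] ((445.5453796386719, -303.19024658203125), (59.64104080200195, 17.454015731811523), 28.18292236328125) 97.79227526602457
 axis -153.14542284641504
top knob 74 [580.  -3. 210.] [604.  20. 252.] [590.1   8.2 238.8] ((591.48486328125, 7.758923530578613), (20.3096923828125, 25.508115768432617), 30.639995574951172)
top gatetop 774 [585. -59. 183.] [642. 228. 196.] [619.4  92.7 189.1] ((611.021484375, 83.82671356201172), (51.99809265136719, 286.6615295410156), 1.9465659856796265)
top hi 172 [ 582. -105.  196.] [660. 260. 205.] [620.   35.4 198.3] ((621.0224609375, 77.26148986816406), (365.2802429199219, 77.72564697265625), 89.93216705322266)
```

View pics/crop.png

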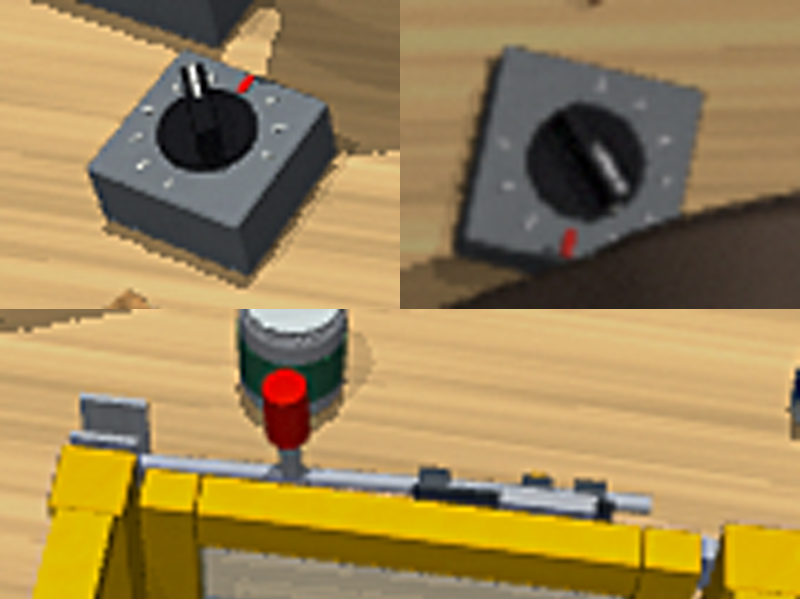

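The crop confirms it: the smaller box carries the bar dial. The white line is at crop (195,80) and the red mark at (245,83). The dial axis is about (446,-303), the bar lies at about 27.6° and the box yaw is about -14.7°. The mark sits 48 mm from the axis, as specified. Next I move above the dial.

Call:
step_arm:
  increments:
    - {"slide":[0.036,-0.023,0],"roll":-0.03}
    - {"slide":[0.087,-0.054,0],"roll":-0.08}
    - {"slide":[0.138,-0.086,0],"roll":-0.13}
    - {"slide":[0.188,-0.117,0],"roll":-0.18}
    - {"slide":[0.239,-0.149,0],"roll":-0.23}
  fingers: 0.7

```text
t: 1.72
eef_pos: [345.1, -405.3, 214.8]
tcp_rot: [3.141, -0.0, 0.468]
ft_force: [1.3, -0.9, -0.6]
opening: 0.699
grip_force: 0.0
```

```bash
cat >> h.py <<'E'
def to(p,yawdeg=None):
    "slide/roll from current measured pose (tool down) to TCP p, yaw"
    s=state();e=np.array(s['eef_pos']);w=s['tcp_rot'][2];d=np.array(p)-e
    print('t',round(s['t'],2),'eef',e.round(1),'yaw',round(np.degrees(w),2),'rp',np.round(s['tcp_rot'][:2],4),'F',np.round(s['ft_force'],1),'open',round(s['opening'],3),'grip',round(s['grip_force'],1))
    print('slide mm',np.round([d[0]*np.cos(w)+d[1]*np.sin(w),d[0]*np.sin(w)-d[1]*np.cos(w),-d[2]],1),'roll',None if yawdeg is None else round(w-np.radians(yawdeg),4))
E
python3 -c "
from h import *
to((446,-303,135),27.6)"
```

```text
t 1.73 eef [ 345.1 -405.3  214.8] yaw 26.82 rp [ 3.141e+00 -1.000e-04] F [ 1.3 -0.9 -0.6] open 0.699 grip 0.0
slide mm [136.2 -45.8  79.8] roll -0.0136
```

Call:
step_arm:
  increments:
    - {"slide":[0.045,-0.015,0.02],"roll":-0.014}
    - {"slide":[0.09,-0.03,0.045],"roll":-0.014}
    - {"slide":[0.122,-0.042,0.065],"roll":-0.014}
    - {"slide":[0.136,-0.046,0.08],"roll":-0.014}
    - {"slide":[0.136,-0.046,0.08],"roll":-0.014}

```text
t: 2.35
eef_pos: [444.8, -304.1, 133.9]
tcp_rot: [-3.14, 0.001, 0.482]
ft_force: [-0.4, -0.6, 0.5]
opening: 0.703
grip_force: 0.0
```

Run:
```python
from h import *
to((446,-303,75),27.6)
c=imaging.read_camera('scene'); cv2.imwrite('pics/near1.png',cv2.cvtColor(cv2.resize(c['color'][120:240,90:250],(640,480),interpolation=cv2.INTER_CUBIC),cv2.COLOR_RGB2BGR))
print(proj(c,state()['eef_pos']))
```

```text
t 2.35 eef [ 444.8 -304.1  133.9] yaw 27.61 rp [-3.1402e+00  7.0000e-04] F [-0.4 -0.6  0.5] open 0.703 grip 0.0
slide mm [ 1.6 -0.4 58.9] roll 0.0002
[151.68175156 183.48894308]
```

View pics/near1.png

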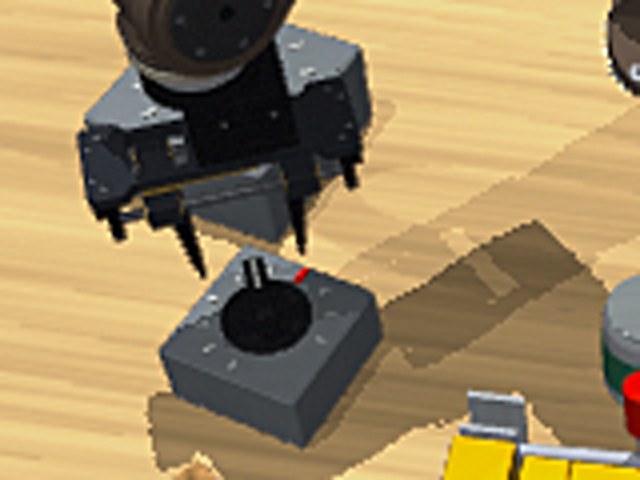

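The fingertips at (200,275) and (303,250) straddle the bar at (258,270), so the arm is centred on the small dial. I descend, grip, then turn.

Call:
step_arm:
  increments:
    - {"slide":[0.0,0,0.02]}
    - {"slide":[0.0,0,0.045]}
    - {"slide":[0.0,0,0.058]}
    - {"slide":[0.0,0,0.058]}

```text
invalid input at $.increments[0]: expected keys slide, roll
```

Call:
step_arm:
  increments:
    - {"slide":[0,0,0]}
    - {"slide":[0,0,0]}
    - {"slide":[0,0,0]}
    - {"slide":[0,0,0]}
    - {"slide":[0,0,0]}
  fingers: 0

```text
invalid input at $.increments[0]: expected keys slide, roll
```

Call:
step_arm:
  increments:
    - {"slide":[0,0,0],"roll":0.05}
    - {"slide":[0,0,0],"roll":0.17}
    - {"slide":[0,0,0],"roll":0.3}
    - {"slide":[0,0,0],"roll":0.43}
    - {"slide":[0,0,0],"roll":0.56}

```text
t: 3.02
eef_pos: [444.2, -305.9, 135.6]
tcp_rot: [3.14, -0.001, -0.085]
ft_force: [0.4, -0.1, 0.3]
opening: 0.702
grip_force: 0.0
```

```bash
python3 -c "
from h import *
to((446,-303,75),-14.7)"
```

```text
t 3.02 eef [ 444.2 -305.9  135.6] yaw -4.88 rp [ 3.1405e+00 -1.2000e-03] F [ 0.4 -0.1  0.3] open 0.702 grip 0.0
slide mm [ 1.6 -3.  60.6] roll 0.1714
```

The descend and grip calls were refused because every row needs a roll key, so the arm only turned in free air. I turn it back and descend.

Call:
step_arm:
  increments:
    - {"slide":[0,0,0],"roll":-0.13}
    - {"slide":[0,0,0],"roll":-0.28}
    - {"slide":[0,0,0],"roll":-0.43}
    - {"slide":[0,0,0],"roll":-0.56}
    - {"slide":[0,0,0],"roll":-0.56}

```text
t: 3.65
eef_pos: [444.3, -305.6, 135.5]
tcp_rot: [3.14, -0.0, 0.478]
ft_force: [0.8, -0.7, 0.4]
opening: 0.699
grip_force: 0.0
```

```bash
python3 -c "
from h import *
to((446,-303,75),27.6)"
```

```text
t 3.65 eef [ 444.3 -305.6  135.5] yaw 27.41 rp [ 3.1402e+00 -3.0000e-04] F [ 0.8 -0.7  0.4] open 0.699 grip 0.0
slide mm [ 2.7 -1.6 60.5] roll -0.0033
```

Call:
step_arm:
  increments:
    - {"slide":[0.0015,-0.001,0.02],"roll":0}
    - {"slide":[0.0025,-0.0015,0.04],"roll":0}
    - {"slide":[0.0025,-0.0015,0.055],"roll":0}
    - {"slide":[0.0025,-0.0015,0.06],"roll":0}
    - {"slide":[0.0025,-0.0015,0.06],"roll":0}

```text
t: 4.28
eef_pos: [446.3, -302.2, 74.7]
tcp_rot: [3.142, 0.0, 0.48]
ft_force: [0.2, -0.1, 1.1]
opening: 0.7
grip_force: 0.0
```

```bash
python3 -c "
from h import *
to((446,-303,75),27.6)"
```

```text
t 4.28 eef [ 446.3 -302.2   74.7] yaw 27.5 rp [3.1415e+00 1.0000e-04] F [ 0.2 -0.1  1.1] open 0.7 grip 0.0
slide mm [-0.6  0.6 -0.3] roll -0.0018
```

Call:
step_arm:
  increments:
    - {"slide":[0,0,0],"roll":0}
    - {"slide":[0,0,0],"roll":0}
    - {"slide":[0,0,0],"roll":0}
    - {"slide":[0,0,0],"roll":0}
    - {"slide":[0,0,0],"roll":0}
  fingers: 0

```text
t: 4.9
eef_pos: [446.3, -301.9, 74.7]
tcp_rot: [3.141, 0.0, 0.481]
ft_force: [-0.2, -0.2, 0.3]
opening: 0.232
grip_force: 0.0
```

```bash
python3 -c "
from h import *
to((446,-303,75),-14.7)"
```

```text
t 4.9 eef [ 446.3 -301.9   74.7] yaw 27.55 rp [3.1415 0.    ] F [-0.2 -0.2  0.3] open 0.232 grip 0.0
slide mm [-0.8  0.9 -0.3] roll 0.7374
```

Call:
step_arm:
  increments:
    - {"slide":[0,0,0],"roll":0}
    - {"slide":[0,0,0],"roll":0}
    - {"slide":[0,0,0],"roll":0}

```text
t: 5.28
eef_pos: [447.2, -303.3, 74.8]
tcp_rot: [3.138, -0.001, 0.481]
ft_force: [2.5, -7.3, -3.7]
opening: 0.166
grip_force: 30.0
```

Call:
step_arm:
  increments:
    - {"slide":[0,0,0],"roll":0.1}
    - {"slide":[0,0,0],"roll":0.22}
    - {"slide":[0,0,0],"roll":0.34}
    - {"slide":[0,0,0],"roll":0.46}
    - {"slide":[0,0,0],"roll":0.58}

```text
t: 5.9
eef_pos: [447.3, -304.1, 74.8]
tcp_rot: [3.138, -0.003, -0.103]
ft_force: [1.5, -12.9, -6.1]
opening: 0.167
grip_force: 30.0
```

Call:
step_arm:
  increments:
    - {"slide":[0,0,0],"roll":0.1}
    - {"slide":[0,0,0],"roll":0.157}
    - {"slide":[0,0,0],"roll":0.157}
    - {"slide":[0,0,0],"roll":0.157}

```text
t: 6.4
eef_pos: [447.3, -304.3, 74.8]
tcp_rot: [3.138, -0.004, -0.256]
ft_force: [1.1, -12.8, -6.9]
opening: 0.168
grip_force: 30.0
```

```bash
python3 -c "
from h import *
to((446,-303,75),-14.7)"
```

```text
t 6.4 eef [ 447.3 -304.3   74.8] yaw -14.68 rp [ 3.1383 -0.0038] F [  1.1 -12.8  -6.9] open 0.168 grip 30.0
slide mm [-1.6 -0.9 -0.2] roll 0.0004
```

Call:
step_arm:
  increments:
    - {"slide":[0,0,0],"roll":0}
    - {"slide":[0,0,0],"roll":0}
    - {"slide":[0,0,0],"roll":0}
    - {"slide":[0,0,0],"roll":0}
  fingers: 0.7

```text
t: 6.9
eef_pos: [446.3, -301.7, 74.7]
tcp_rot: [-3.142, 0.0, -0.256]
ft_force: [0.4, 0.3, -0.8]
opening: 0.529
grip_force: 0.0
```

Call:
step_arm:
  increments:
    - {"slide":[0,0,-0.03],"roll":0}
    - {"slide":[0,0,-0.08],"roll":0}
    - {"slide":[0,0,-0.14],"roll":0}
    - {"slide":[0,0,-0.2],"roll":0}
    - {"slide":[0,0,-0.24],"roll":0}

```text
t: 7.52
eef_pos: [446.4, -301.8, 317.6]
tcp_rot: [3.14, -0.003, -0.256]
ft_force: [0.4, -0.6, -0.3]
opening: 0.7
grip_force: 0.0
```

```bash
cat > look.py <<'E'
from h import *
s=imaging.read_camera('scene');t=imaging.read_camera('top')
a=cv2.resize(s['color'][170:240,110:200],(400,311),interpolation=cv2.INTER_CUBIC)
b=cv2.resize(t['color'][178:232,310:380],(400,311),interpolation=cv2.INTER_CUBIC)
cv2.imwrite('pics/dial2.png',cv2.cvtColor(np.hstack([a,b]),cv2.COLOR_RGB2BGR))
for n,c in (('scene',s),('top',t)):
    v,u=np.mgrid[0:384,0:512]; d=c['z_map']; K=c['intrinsics'];T=np.array(c['camera_from_world'])
    P=np.stack([(u-K[0,2])/K[0,0]*d,-(v-K[1,2])/K[1,1]*d,-d],-1).reshape(-1,3)
    W=((P-T[:3,3])@T[:3,:3]); W=W[d.reshape(-1)>0]
    reg=(np.hypot(W[:,0]-446,W[:,1]+303)<85)
    for lo,hi in ((52,66),(90,106)):
        q=W[reg&(W[:,2]>lo)&(W[:,2]<hi)][:,:2].astype(np.float32)
        if len(q)>5:
            e,vv=np.linalg.eigh(np.cov(q.T)); print(n,lo,len(q),cv2.minAreaRect(q),' axis',np.degrees(np.arctan(vv[1,1]/vv[0,1])))
to((550,7,275),0)
E
python3 look.py
```

```text
scene 52 943 ((446.2604675292969, -301.8071594238281), (121.37701416015625, 122.49015808105469), 75.52570343017578)  axis -73.40589824082686
scene 90 122 ((446.38525390625, -302.11669921875), (17.741504669189453, 64.72953033447266), 75.99736785888672)  axis -14.966153633203533
t 7.62 eef [ 447.1 -302.4  319. ] yaw -14.67 rp [ 3.1383 -0.0066] F [-0.7 -0.5 -1.1] open 0.699 grip 0.0
slide mm [  21.2 -325.4   44. ] roll -0.256
```

View pics/dial2.png

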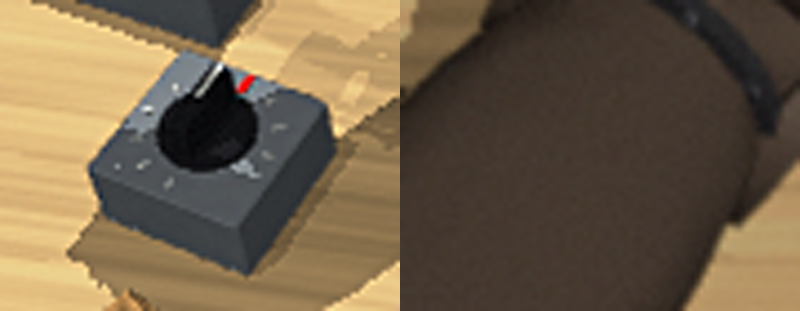

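The white line at crop (210,80) is now close to the red mark at (247,83). I check the alignment with numbers.

Run:
```python
from h import *
c=imaging.read_camera('scene')
ctr=np.array([446.4,-302.3])
im=c['color'].astype(int)
l,u,r,d=148,180,166,204
sub=im[u:d,l:r]
for nm,z in (('white',100.5),('red',60)):
    m=(sub.min(-1)>125)&(np.ptp(sub,axis=-1)<40) if nm=='white' else (sub[...,0]>110)&(sub[...,1]<70)&(sub[...,2]<70)
    v,uu=np.nonzero(m); W=np.array([atz(c,(a+l,b+u),z)[:2] for a,b in zip(uu,v)])
    k=np.hypot(*(W-ctr).T)<(33 if nm=='white' else 60); W=W[k]; w=sub[v[k],uu[k]].sum(-1)
    print(nm,len(W),W.mean(0),np.degrees(np.arctan2(*(ctr-W.mean(0))[::-1])))
    print(W.round(0).tolist())
for a in (-14.7,-9,-20):
    print(a,[((proj(c,[ctr[0]-rr*np.cos(np.radians(a)),ctr[1]-rr*np.sin(np.radians(a)),z])-[110,170])*4.444).round(0) for rr,z in((5,100),(28,100),(48,60))])
```

```text
white 47 [ 430.87462482 -309.48450868] 24.832769632841785
[[418.0, -313.0], [417.0, -310.0], [417.0, -307.0], [415.0, -298.0], [415.0, -295.0], [423.0, -320.0], [423.0, -317.0], [422.0, -314.0], [422.0, -311.0], [421.0, -309.0], [420.0, -300.0], [419.0, -297.0], [418.0, -288.0], [427.0, -322.0], [427.0, -319.0], [426.0, -313.0], [425.0, -310.0], [423.0, -298.0], [431.0, -318.0], [430.0, -315.0], [430.0, -312.0], [429.0, -309.0], [428.0, -300.0], [425.0, -283.0], [424.0, -280.0], [436.0, -322.0], [435.0, -317.0], [434.0, -314.0], [433.0, -311.0], [432.0, -302.0], [428.0, -281.0], [440.0, -324.0], [439.0, -321.0], [438.0, -315.0], [438.0, -312.0], [436.0, -301.0], [444.0, -323.0], [443.0, -320.0], [442.0, -317.0], [442.0, -314.0], [441.0, -311.0], [440.0, -302.0], [447.0, -322.0], [447.0, -319.0], [446.0, -316.0], [444.0, -304.0], [451.0, -320.0]]
red 6 [ 398.8154797  -292.89195482] -11.18384328037895
[[391.0, -293.0], [395.0, -292.0], [400.0, -294.0], [399.0, -291.0], [404.0, -296.0], [404.0, -293.0]]
-14.7 [array([201.,  91.]), array([220.,  68.]), array([245.,  85.])]
-9 [array([201.,  91.]), array([216.,  67.]), array([239.,  84.])]
-20 [array([202.,  92.]), array([223.,  69.]), array([250.,  88.])]
```

Run:
```python
from h import *
for n in ('scene','top'):
    c=imaging.read_camera(n)
    v,u=np.mgrid[0:384,0:512]; d=c['z_map']; K=c['intrinsics'];T=np.array(c['camera_from_world'])
    P=np.stack([(u-K[0,2])/K[0,0]*d,-(v-K[1,2])/K[1,1]*d,-d],-1).reshape(-1,3)
    W=((P-T[:3,3])@T[:3,:3]); C=c['color'].reshape(-1,3).astype(int)
    ok=(d.reshape(-1)>0)&(W[:,0]>540)&(W[:,0]<950)&(W[:,1]>-180)&(W[:,1]<340)
    q=W[ok&(abs(W[:,2]-30)<6)][:,:2].astype(np.float32); print(n,'base',len(q),cv2.minAreaRect(q))
    for x in (range(-120,300,1)[:0]): pass
    # front edge of gate frame top: yellow pixels z 180..195, min x per y bin
    yel=ok&(C[:,0]>120)&(C[:,2]<60)&(C[:,1]>80)&(abs(W[:,2]-190)<5)&(W[:,0]<680)
    Y=W[yel]; b=[]
    for y in range(-40,220,8):
        k=Y[abs(Y[:,1]-y)<4]
        if len(k)>2: b.append((y,k[:,0].min(),k[:,0].max()))
    b=np.array(b)
    if len(b)>5: print(' gate front slope',np.polyfit(b[:,0],b[:,1],1),'back',np.polyfit(b[:,0],b[:,2],1))
    red=ok&(C[:,0]>90)&(C[:,1]<50)&(C[:,2]<50)&(W[:,2]>200)&(W[:,2]<260); k=W[red]
    if len(k)>5:
        top=k[k[:,2]>243]; print(' knob',len(k),k.min(0).round(1),k.max(0).round(1),'top',len(top),top.mean(0).round(1) if len(top) else '', cv2.minEnclosingCircle(k[:,:2].astype(np.float32)))
    steel=ok&(abs(W[:,2]-172)<12)&(np.ptp(C,axis=1)<25)&(C.mean(1)>90)&(W[:,0]<606)&(W[:,1]>-80)&(W[:,1]<60); k=W[steel]
    if len(k)>8: print(' rod',len(k),np.polyfit(k[:,1],k[:,0],1),np.polyfit(k[:,1],k[:,2],1))
    for t in ('gate','gate_hinge','bolt_knob'):
        for m in mark_of(n,t)[:1]: print(t,np.round(m['uv'],1),round(m['confidence'],2),atz(c,m['uv'],225).round(1))
```

```text
scene base 8330 ((735.1812744140625, 86.00082397460938), (264.9097900390625, 417.66845703125), 1.8890100717544556)
 gate front slope [-3.01028724e-02  6.15671842e+02] back [-2.93659726e-02  6.39363366e+02]
 knob 136 [584.6  -2.5 208.1] [607.   21.  251.8] top 65 [596.3   8.4 247.6] ((595.4640502929688, 8.754974365234375), 12.512852668762207)
 rod 135 [3.37146310e-02 5.95039545e+02] [1.44141922e-02 1.72348938e+02]Traceback (most recent call last):
  File "<stdin>", line 24, in <module>
ValueError: it knows: bolt_knob, dial_grip, dial_mark, gate_hinge, glue_mid, guard, keeper, sander_mid, tin_mid
```

Dial confirmed: the projected -14.7° line matches both the white pixels and the mark. The guard yaw is about 1.8° and the knob is at (594.5, 8.5, 226). I'll pinch it along guard x, with tool yaw 91.8°.

Call:
step_arm:
  increments:
    - {"slide":[0.004,-0.02,0],"roll":-0.12}
    - {"slide":[0.01,-0.055,0],"roll":-0.3}
    - {"slide":[0.018,-0.095,0],"roll":-0.48}
    - {"slide":[0.026,-0.14,0],"roll":-0.66}
    - {"slide":[0.034,-0.18,0],"roll":-0.84}

```text
t: 8.35
eef_pos: [524.8, -134.7, 312.8]
tcp_rot: [-3.139, 0.002, 0.59]
ft_force: [0.0, -0.7, -0.5]
opening: 0.702
grip_force: 0.0
```

```bash
python3 -c "
from h import *
to((594.5,8.5,285),91.8)"
```

```text
t 8.35 eef [ 524.8 -134.7  312.8] yaw 33.8 rp [-3.1392e+00  1.7000e-03] F [ 0.  -0.7 -0.5] open 0.702 grip 0.0
slide mm [137.6 -80.3  27.8] roll -1.0123
```

Call:
step_arm:
  increments:
    - {"slide":[0.035,-0.02,0.005],"roll":-0.18}
    - {"slide":[0.07,-0.04,0.01],"roll":-0.36}
    - {"slide":[0.1,-0.06,0.015],"roll":-0.54}
    - {"slide":[0.125,-0.073,0.02],"roll":-0.72}
    - {"slide":[0.136,-0.08,0.025],"roll":-0.9}

```text
t: 8.98
eef_pos: [594.1, 6.8, 287.2]
tcp_rot: [-3.138, -0.0, 1.491]
ft_force: [0.1, -0.2, 0.5]
opening: 0.697
grip_force: 0.0
```

Call:
step_arm:
  increments:
    - {"slide":[0,0,0],"roll":-0.11}
    - {"slide":[0,0,0],"roll":-0.112}
    - {"slide":[0,0,0],"roll":-0.112}
    - {"slide":[0,0,0],"roll":-0.112}

```text
t: 9.48
eef_pos: [594.1, 5.1, 289.3]
tcp_rot: [-3.141, 0.0, 1.594]
ft_force: [0.3, -0.2, -0.2]
opening: 0.7
grip_force: 0.0
```

Run:
```python
from h import *
to((594.5,8.5,212),91.8)
c=imaging.read_camera('scene'); cv2.imwrite('pics/knob1.png',cv2.cvtColor(cv2.resize(c['color'][150:270,190:350],(640,480),interpolation=cv2.INTER_CUBIC),cv2.COLOR_RGB2BGR))
```

```text
t 9.47 eef [594.1   5.1 289.3] yaw 91.33 rp [-3.1412  0.    ] F [ 0.3 -0.2 -0.2] open 0.7 grip 0.0
slide mm [ 3.4  0.5 77.3] roll -0.0082
```

View pics/knob1.png

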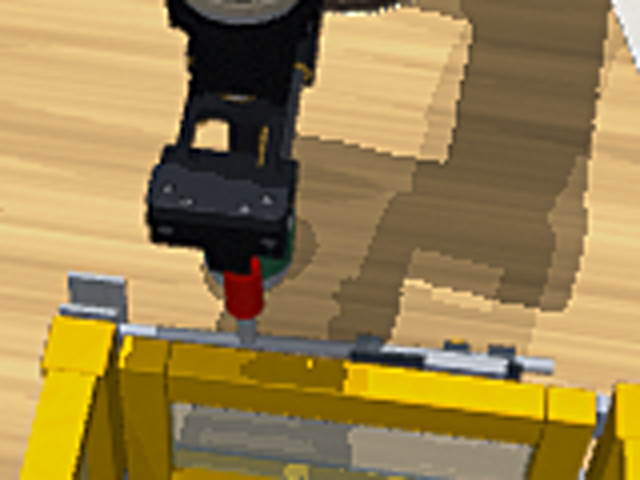

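The gripper is over the red knob at (243,285), with the rear finger at (240,262) on the near side. I descend and close.

Call:
step_arm:
  increments:
    - {"slide":[0.003,0,0.02],"roll":-0.008}
    - {"slide":[0.003,0.0005,0.045],"roll":-0.008}
    - {"slide":[0.003,0.0005,0.065],"roll":-0.008}
    - {"slide":[0.003,0.0005,0.077],"roll":-0.008}
    - {"slide":[0.003,0.0005,0.077],"roll":-0.008}

```text
t: 10.15
eef_pos: [594.4, 8.3, 212.2]
tcp_rot: [-3.141, -0.0, 1.603]
ft_force: [-1.0, -0.5, 0.3]
opening: 0.699
grip_force: 0.0
```

Call:
step_arm:
  increments:
    - {"slide":[0,0,0],"roll":0}
    - {"slide":[0,0,0],"roll":0}
    - {"slide":[0,0,0],"roll":0}
    - {"slide":[0,0,0],"roll":0}
    - {"slide":[0,0,0],"roll":0}
  fingers: 0.1

```text
t: 10.78
eef_pos: [594.3, 8.3, 212.6]
tcp_rot: [-3.141, 0.0, 1.604]
ft_force: [-5.0, -1.0, 1.5]
opening: 0.25
grip_force: 30.0
```

Call:
step_arm:
  increments:
    - {"slide":[0,0,0],"roll":0}
    - {"slide":[0,0,0],"roll":0}

```text
t: 11.02
eef_pos: [594.3, 8.3, 212.6]
tcp_rot: [-3.141, 0.0, 1.604]
ft_force: [-3.8, -0.8, 1.5]
opening: 0.247
grip_force: 30.0
```

Call:
step_arm:
  increments:
    - {"slide":[0.001,0,-0.003],"roll":0}
    - {"slide":[0.002,0,-0.006],"roll":0}
    - {"slide":[0.0035,0,-0.009],"roll":0}
    - {"slide":[0.005,0,-0.012],"roll":0}
    - {"slide":[0.005,0,-0.0125],"roll":0}

```text
t: 11.65
eef_pos: [594.0, 14.0, 225.0]
tcp_rot: [-3.141, -0.001, 1.604]
ft_force: [-4.3, 6.2, -8.5]
opening: 0.252
grip_force: 30.0
```

```bash
python3 -c "
from h import *
to((594.5,8.5,224.5),91.8);print(proj(imaging.read_camera('scene'),(595,10,240)), state()['moment'])
c=imaging.read_camera('scene'); cv2.imwrite('pics/lift.png',cv2.cvtColor(cv2.resize(c['color'][190:260,190:340],(800,374),interpolation=cv2.INTER_CUBIC),cv2.COLOR_RGB2BGR))"
```

```text
t 11.65 eef [594.  14. 225.] yaw 91.9 rp [-3.1406e+00 -8.0000e-04] F [-4.3  6.2 -8.5] open 0.252 grip 30.0
slide mm [-5.6  0.3  0.5] roll 0.0018
[250.82041415 218.44086416] [0.37409581 0.62312986 0.0169067 ]
```

View pics/lift.png

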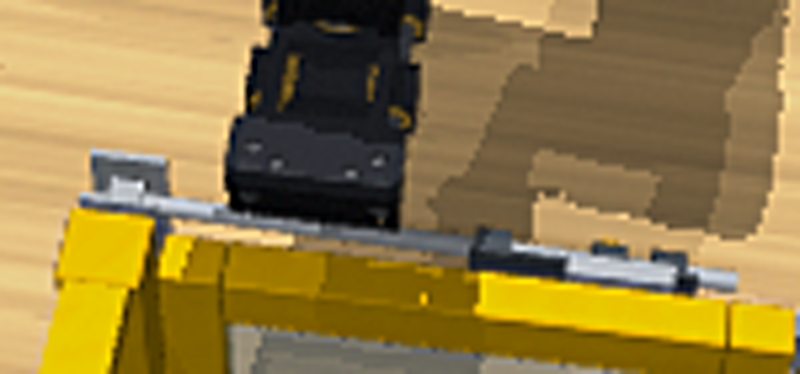

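The nose now stands raised in the keeper at (125,185). I draw the bolt along its tilted axis.

Call:
step_arm:
  increments:
    - {"slide":[0.004,0,0.0],"roll":0}
    - {"slide":[0.01,0,0.001],"roll":0}
    - {"slide":[0.016,0,0.0015],"roll":0}
    - {"slide":[0.022,0,0.002],"roll":0}
    - {"slide":[0.028,0,0.0025],"roll":0}

```text
t: 12.38
eef_pos: [593.3, 41.3, 223.1]
tcp_rot: [-3.141, 0.001, 1.604]
ft_force: [-5.2, -2.4, -0.4]
opening: 0.245
grip_force: 30.0
```

Call:
step_arm:
  increments:
    - {"slide":[0.006,0,0.0005],"roll":0}
    - {"slide":[0.011,0,0.001],"roll":0}
    - {"slide":[0.015,0,0.0015],"roll":0}
    - {"slide":[0.015,0,0.0015],"roll":0}

```text
t: 12.88
eef_pos: [592.7, 56.8, 221.9]
tcp_rot: [3.142, -0.0, 1.604]
ft_force: [-6.3, 1.0, 1.2]
opening: 0.249
grip_force: 30.0
```

```bash
python3 -c "
from h import *
to((594,55,222),91.8)
c=imaging.read_camera('scene'); cv2.imwrite('pics/draw.png',cv2.cvtColor(cv2.resize(c['color'][190:260,190:340],(800,374),interpolation=cv2.INTER_CUBIC),cv2.COLOR_RGB2BGR))"
```

```text
t 12.88 eef [592.7  56.8 221.9] yaw 91.89 rp [ 3.1415e+00 -3.0000e-04] F [-6.3  1.   1.2] open 0.249 grip 30.0
slide mm [-1.8  1.2 -0.1] roll 0.0016
```

View pics/draw.png

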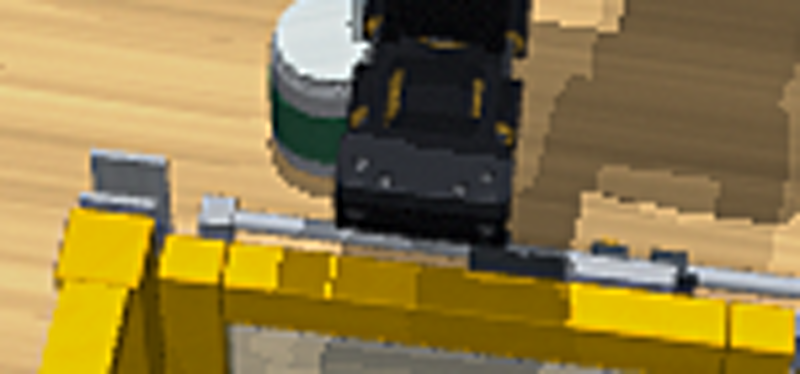

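The nose block at (217,217) is clear of the keeper at (130,180), and the draw is about 43 mm. Next I swing the gate about the hinge at (607,235.5).

Call:
step_arm:
  increments:
    - {"slide":[0.0005,-0.004,0],"roll":0.02}
    - {"slide":[0.001,-0.009,0],"roll":0.05}
    - {"slide":[0.003,-0.0176,0],"roll":0.1}
    - {"slide":[0.005,-0.0265,0],"roll":0.15}
    - {"slide":[0.0075,-0.035,0],"roll":0.2}

```text
t: 13.55
eef_pos: [558.6, 62.6, 222.0]
tcp_rot: [3.138, -0.0, 1.401]
ft_force: [4.8, 1.3, 0.3]
opening: 0.249
grip_force: 30.0
```

```bash
python3 -c "
from h import *
to((534.3,71.9,222),91.8-19.5)"
```

```text
t 13.55 eef [558.6  62.6 222. ] yaw 80.26 rp [ 3.1378e+00 -4.0000e-04] F [4.8 1.3 0.3] open 0.249 grip 30.0
slide mm [  5.1 -25.5  -0. ] roll 0.139
```

Call:
step_arm:
  increments:
    - {"slide":[0.0015,-0.008,0],"roll":0.05}
    - {"slide":[0.003,-0.015,0],"roll":0.09}
    - {"slide":[0.0045,-0.022,0],"roll":0.13}
    - {"slide":[0.0052,-0.0255,0],"roll":0.14}
    - {"slide":[0.0052,-0.0255,0],"roll":0.14}

```text
t: 14.18
eef_pos: [534.5, 71.7, 222.0]
tcp_rot: [3.138, -0.001, 1.263]
ft_force: [5.7, -2.0, 1.6]
opening: 0.244
grip_force: 30.0
```

Run:
```python
from h import *
to((534.3,71.9,222),91.8-19.5)
c=imaging.read_camera('scene')
v,u=np.mgrid[0:384,0:512]; d=c['z_map']; K=c['intrinsics'];T=np.array(c['camera_from_world'])
P=np.stack([(u-K[0,2])/K[0,0]*d,-(v-K[1,2])/K[1,1]*d,-d],-1).reshape(-1,3)
W=((P-T[:3,3])@T[:3,:3]); C=c['color'].reshape(-1,3).astype(int)
k=W[(d.reshape(-1)>0)&(C[:,0]>90)&(C[:,2]<70)&(C[:,1]>60)&(abs(W[:,2]-190)<5)&(W[:,0]>480)&(W[:,0]<680)&(W[:,1]>-80)&(W[:,1]<228)]
print(len(k),cv2.minAreaRect(k[:,:2].astype(np.float32)),k[:,:2].min(0),k[k[:,1].argmin()])
b=np.array([(y,q[:,0].min(),q[:,0].max()) for y in range(-50,225,6) for q in [k[abs(k[:,1]-y)<3]] if len(q)>2])
for j in (1,2):
    p=np.polyfit(b[:,0],b[:,j],1); print('slope',p,'theta',np.arctan(p[0])+0.0314)
cv2.imwrite('pics/open.png',cv2.cvtColor(cv2.resize(c['color'][150:300,90:390],(800,400),interpolation=cv2.INTER_CUBIC),cv2.COLOR_RGB2BGR))
```

```text
t 14.18 eef [534.5  71.7 222. ] yaw 72.38 rp [ 3.138e+00 -6.000e-04] F [ 5.7 -2.   1.6] open 0.244 grip 30.0
slide mm [ 0.1 -0.3 -0. ] roll 0.0013
1083 ((635.6769409179688, 68.5055923461914), (288.2059020996094, 161.34585571289062), 73.64720916748047) [520.05072016 -78.96665379] [676.47956003 -78.96665379 194.33347193]
slope [3.15894968e-01 5.34661215e+02] theta 0.33737479669462583
slope [3.18102865e-01 5.59790071e+02] theta 0.3393810845269423
```

View pics/open.png

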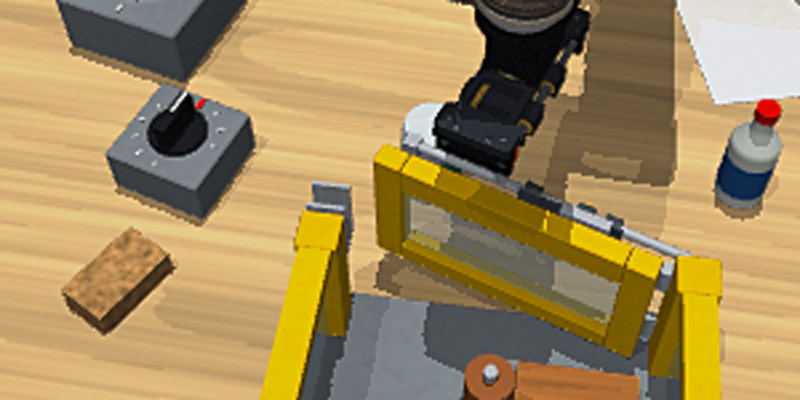

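The gate stands ajar at (500,240) with θ≈0.338, and the gripper still holds the knob at (490,140). The dial line at (180,105) is on its mark at (200,104), and the loose items haven't moved. I hand in now.

```bash
python3 -c "
from h import *
print(env.job_done())"
```

```text
the job is handed in; nothing more can be done
None
```

I handed the job in at about 14 s: the dial is on its red mark to within about 2°, the bolt is lifted and drawn about 43 mm clear of the keeper, and the gripper is still holding the gate open at about 0.34 rad (100 mm); the glue bottle, sanding block and tin were not touched.

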